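# Primed kit parts to the drying rack, in order

## Robot

A 6-joint arm with a two-finger parallel gripper is mounted at the origin on the work surface. World frame = base frame: x ahead of the robot, y to its left, z up, the work surface at z = 0. Lengths are in mm, angles in degrees, forces in N, time in s.
With the tool pointing down it reaches from about 350 to 800 mm from the base axis. Payload 7.3 kg.
Tool frame: the origin (TCP) lies midway between the tips of the shut fingers; the grasp point (between the pads) lies 19 mm behind it (r.grip_point_offset is the distance from the TCP to the grasp point, in mm); z points along the fingers, y is the line along which they close (so a half turn about z gives the same grasp; the last joint's range is limited). The gripper opens to 85 mm and grips with 20 to 120 N. Pads are 22 mm wide; open, the fingers measure 114 mm over their backs; the gripper's body (76 mm by 85 mm) begins 54 mm behind the grasp point. The pads swing forward as they close: fully open they stand 13 mm farther back than shut.
Start: joints at [56.952, 19.595, 87.324, -0, 73.075, -8.365], TCP at [219.227, 477.058, 231.322] pointing down, gripper open.
Joint ranges: [-145.02, 145.02], [-44.19, 115.74], [2.07, 154.8], [-57.11, 237.11], [16.16, 152.29], [-177.93, 177.93]. Speed limits (degrees/s): [147.25, 147.25, 180, 180, 180, 180].

## Interface

Orientations are given as a 3x3 rotation matrix whose columns are the frame's x, y, z axes.
In Python, from workcell import status, camera, get_calibration, order, silhouettes, r gives the robot as it stands.
- The arm moves only by the tool jog_arm, never from a script. Its argument "moves" is a list that holds one entry, the list of rows, each a list of 7 numbers: the shift along the tool's x, y, z in m, then the turn, a rotation vector about the tool's x, y, z in rad, then the opening, from 0 (shut) to 1 (fully open). In form: [[[dx, dy, dz, wx, wy, wz, hand], ...]]. A call has 1 to 10 rows; each row shifts and turns the commanded pose from where the row before left it, along the tool's axes as they then stand; what a row does not reach is not made up. A row lasts 1/12 s, in which the tool goes at most 41.7 mm and 7.16 degrees, less where a joint would pass 70% of its speed; a pose out of reach is approached as far as the arm can. A call is refused whole if a number of a shift passes 0.0417 or a number of a turn 0.125, either way. A call with a gripper value outside its range is refused whole. The fingers move at their own pace and stop on an object; the grip force is fixed at half the most. Time passes only in rows, so rows that do not move let the fingers close. It gives the time, the measured TCP pose, the force, the opening and the grip force at its end, in the units of the state.
- status.sense(): the state, without advancing time (a new reading comes with each control period).
- camera(name): name is "side" or "top" or "wrist"; returns the picture (384x512x3 uint8, red, green, blue); there is no depth.
- get_calibration(name): a dict with "mtx" (3x3 intrinsics, pixels), "k1" (the pictures are not rectified: a ray, as slopes to the right and down, at radius r is drawn at 1 + k1 r^2 times it, then the intrinsics apply), "rvec" (rotation vector, rad) and "tvec" (3), from world to camera coordinates, as OpenCV has them; the wrist camera has in their place "tool_from_camera" (4x4, takes a point from camera to tool coordinates, whose origin is the TCP and whose axes are the flange's). Camera axes: x right, y down, z forward; pixel columns grow to the right and rows downward; lengths in mm; the calibration is good to about 2 mm. A picture is of the moment at which its call begins: read the wrist's pose just before it. get_calibration takes no time and is no camera call.
- order.sign_off(): hands the job in; it is judged then, once.
Trained networks look in the newest picture that a camera, given by its name, has taken for a name from the list of things; names that differ only in an ending like _2 or _b are one class to them, and where a whole thing is asked for, a point or a joint stands for the part that bears it (a point fixed in the world has none). Each returns a list of dicts, best first, with "score" (0 to 1); they miss things now and then, are a little off and sometimes report something else, mostly with a low value. They report only what shows in the picture. A call takes as long as a camera call.
- silhouettes(camera, query): "region" (384x512 bool, what is visible of it) and "centre" ([column, row] in pixels, amid what is visible of it).
The state is a dict: "time": time; "joint_pos": joint angles; "qd": joint speeds; "joint_efforts": joint torques, N m; "tcp_pos": TCP position; "eef_rot": TCP orientation; "force": force on the tool from outside, world axes, zero at the start; "ft_torque": the same for the moment, N m; "width": finger opening in mm; "grip_force": force on a finger pad.
Only numpy, scipy, OpenCV 4.12 (cv2) and the standard library are available. Lean on these libraries where they do the work, as an engineer would, in place of code of your own. Each camera call takes 0.05 s, during which the arm holds its last target. There are 200 camera calls.

## Task

The four primed kit parts on their painting handles stand in the spraying rack in the order in which they will be fitted to the model. Move them all into the empty drying rack in the same order from left to right, as seen from the robot: one handle in each well, standing upright and fully down. Do not let any of them tip over.

Things in the scene. Friction and masses are not known exactly. Their poses are not given: they have to be found in the camera images.
- sprocket: Loose painting handle, 60 to 130 g, topped by a light grey flat toothed drive sprocket (disc 30 mm across, top 70 mm above underside). Black round upright grip 34 mm in diameter from 8 to 56 mm above the underside, on a rubber foot 38 mm wide, 8 mm high. Origin: centre of the foot's underside; z up; yaw arbitrary. Gripped 42 mm up, fingers clear blocks and neighbours.
- bogie: Loose painting handle, 60 to 130 g, topped by a light grey twin-wheel bogie with bracket (30 x 18 mm, top 78 mm above underside). Black round upright grip 34 mm in diameter from 8 to 56 mm above the underside, on a rubber foot 38 mm wide, 8 mm high. Origin: centre of the foot's underside; z up; yaw arbitrary. Gripped 42 mm up, fingers clear blocks and neighbours.
- cupola: Loose painting handle, 60 to 130 g, topped by a light grey low domed cupola with six vision blocks (31 mm across, top 71 mm above underside). Black round upright grip 34 mm in diameter from 8 to 56 mm above the underside, on a rubber foot 38 mm wide, 8 mm high. Origin: centre of the foot's underside; z up; yaw arbitrary. Gripped 42 mm up, fingers clear blocks and neighbours.
- drum: Loose painting handle, 60 to 130 g, topped by a light grey upright ribbed fuel drum (19 mm across, top 79 mm above underside). Black round upright grip 34 mm in diameter from 8 to 56 mm above the underside, on a rubber foot 38 mm wide, 8 mm high. Origin: centre of the foot's underside; z up; yaw arbitrary. Gripped 42 mm up, fingers clear blocks and neighbours.
- spray_rack: Spraying rack, full at the start. Fixed; base board 70 mm (x, away from the robot) by 262 mm (y, along the row to its left end as the robot sees it), turned up to 0.45 rad; 22 mm high end plates. Origin: centre of underside. On it four one-well blocks form round wells 50 mm wide, 8 mm deep at x = 0, y = +93, +31, -31, -93 mm (left to right); floors at z = 11 mm, rims 19 mm.
- dry_rack: Drying rack, empty at the start, one piece of plywood. Fixed; base board 70 mm (x, away from the robot) by 262 mm (y, along the row to its left end as the robot sees it), turned up to 0.45 rad; 22 mm high end plates. Origin: centre of underside. It has four round wells 50 mm wide, 8 mm deep at x = 0, y = +93, +31, -31, -93 mm (left to right); floors at z = 11 mm, rims 19 mm.
- block_sprocket: Fixed wooden block of the spraying rack, one of four alike side by side: the one in whose well the sprocket stands at the start. 61 x 61 x 14 mm, well 50 mm wide, 8 mm deep. Origin: centre of its underside; well floor 6 mm above it. It stays where it is.
- block_bogie: Fixed wooden block of the spraying rack, one of four alike side by side: the one in whose well the bogie stands at the start. 61 x 61 x 14 mm, well 50 mm wide, 8 mm deep. Origin: centre of its underside; well floor 6 mm above it. It stays where it is.
- block_cupola: Fixed wooden block of the spraying rack, one of four alike side by side: the one in whose well the cupola stands at the start. 61 x 61 x 14 mm, well 50 mm wide, 8 mm deep. Origin: centre of its underside; well floor 6 mm above it. It stays where it is.
- block_drum: Fixed wooden block of the spraying rack, one of four alike side by side: the one in whose well the drum stands at the start. 61 x 61 x 14 mm, well 50 mm wide, 8 mm deep. Origin: centre of its underside; well floor 6 mm above it. It stays where it is.

How it is judged:
By the outcome, as a careful person would: the job done as asked, in the order asked, and still so for the second after the job is handed in, with the robot touching nothing.
It also fails if it takes over 104 s, if anything falls off the work surface, if the arm or the gripper's body presses on something with over 40 N, if the wrist force passes 120 N, or if a joint passes its speed limit or range.

## Working session

There is one attempt and no reset: what is moved stays moved. The work goes in short steps, Python scripts to look and compute and a tool call to move; the robot and the scene stay as the last step left them, time stands still between calls to the robot, and variables do not carry over. Pictures are saved under pics/ and viewed, at most 14 in all, crops included, and the job is handed in when it is done.

Besides the shell and the picture viewer there is one more tool, called after "Emit:" as name([rows], argument=value, ...), one row to a line, values as JSON. jog_arm: Moves the arm, as the interface text tells. Its arguments: {"type":"object","properties":{"moves":{"type":"array"}},"required":["moves"]}

```bash
mkdir -p pics
python3 - <<'E'
from workcell import status, camera, get_calibration, silhouettes
import cv2,numpy as np
s=status.sense();print(s)
for c in ["top","side"]:
    im=camera(c);cv2.imwrite(f"pics/{c}0.png",im[:,:,::-1])
    print(c,get_calibration(c))
    for q in ["sprocket","bogie","cupola","drum","spray_rack","dry_rack"]:
        for d in silhouettes(c,q)[:2]: print(q,round(d["score"],2),np.round(d["centre"],1),d["region"].sum())
print(get_calibration("wrist"))
E
```

```text
{'time': 0.0, 'joint_pos': array([ 5.69511269e+01,  1.96371596e+01,  8.73782233e+01,  1.33643185e-03,
        7.30754764e+01, -8.36447332e+00]), 'qd': array([ 0.1335062 ,  0.0238988 , -0.05964141, -0.0828348 , -0.02552858,
       -0.03255926]), 'joint_efforts': array([-9.52483024e-04, -4.33666527e+01, -2.46016681e+01, -8.90153683e-05,
        7.63404270e-03,  1.88369052e-05]), 'tcp_pos': array([218.99075288, 476.69254306, 230.61337078]), 'eef_rot': array([[-9.08618964e-01,  4.17625189e-01, -8.83523429e-04],
       [ 4.17626047e-01,  9.08618044e-01, -1.31705125e-03],
       [ 2.52751551e-04, -1.56568014e-03, -9.99998742e-01]]), 'force': array([ 0.95825134, -0.12640006, -0.45188837]), 'ft_torque': array([-0.01916218,  0.02624673,  0.00504044]), 'grip_force': 0.0, 'width': 85.21085352620639}
top {'mtx': array([[366.60315065,   0.        , 258.71306651],
       [  0.        , 366.60315065, 198.53071074],
       [  0.        ,   0.        ,   1.        ]]), 'k1': -0.11922521629774088, 'rvec': array([ 2.08999598, -2.11961279,  0.17479539]), 'tvec': array([ 16.35100726, 542.7933529 , 642.26
[... 572 characters left out ...]
63 [228.3 199.9] 636
cupola 0.19 [183.6 284.7] 776
drum 0.63 [192.2 242.2] 1012
spray_rack 0.96 [180.6 301.1] 1206
dry_rack 0.56 [271.6 162.9] 2096
{'mtx': array([[268.30318079,   0.        , 255.48722795],
       [  0.        , 268.30318079, 192.32869714],
       [  0.        ,   0.        ,   1.        ]]), 'k1': -0.06164584149621329, 'tool_from_camera': array([[-3.84731523e-04, -9.47433437e-01, -3.19952706e-01,
         8.24628855e+01],
       [ 9.99999925e-01, -3.52672227e-04, -1.58142229e-04,
         7.52060434e-01],
       [ 3.69908019e-05, -3.19952743e-01,  9.47433502e-01,
        -1.42702731e+02],
       [ 0.00000000e+00,  0.00000000e+00,  0.00000000e+00,
         1.00000000e+00]])}
```

View pics/top0.png

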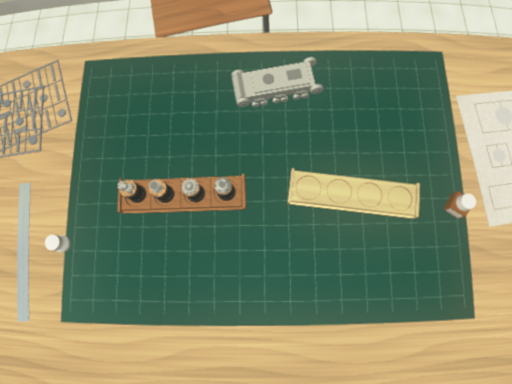

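View pics/side0.png

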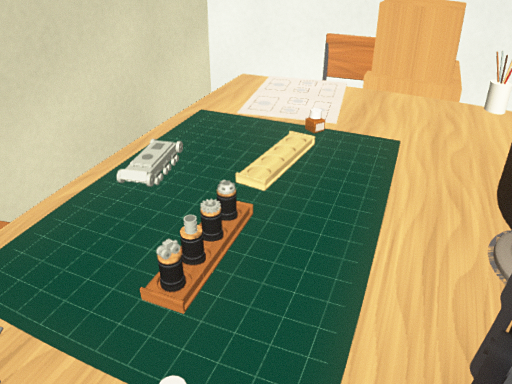

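The top view shows the brown, full spraying rack at columns 118–245 (row 193) and the empty dry rack at 288–420. The side view shows the left-to-right order as bogie, drum, sprocket, cupola. Next I fit the rack poses and triangulate the handles.

```bash
cat > h.py <<'E'
import numpy as np,cv2
from scipy.optimize import minimize,least_squares
from workcell import status,camera,get_calibration,silhouettes
def cam(name,s=None):
    c=get_calibration(name)
    if name=="wrist":
        T=np.eye(4);T[:3,:3]=s["eef_rot"];T[:3,3]=s["tcp_pos"]
        W=np.linalg.inv(T@c["tool_from_camera"]);R,t=W[:3,:3],W[:3,3]
    else: R,t=cv2.Rodrigues(c["rvec"])[0],c["tvec"]
    return dict(K=c["mtx"],d=np.array([c["k1"],0,0,0,0.]),R=R,t=t)
def proj(C,P): return cv2.projectPoints(np.float64(P).reshape(-1,1,3),cv2.Rodrigues(C["R"])[0],C["t"],C["K"],C["d"])[0].reshape(-1,2)
def ray(C,p):
    u=cv2.undistortPoints(np.float64(p).reshape(1,1,2),C["K"],C["d"]).ravel()
    return -C["R"].T@C["t"],C["R"].T@np.r_[u,1]
def atz(C,p,z):
    o,d=ray(C,p);return o+d*(z-o[2])/d[2]
def tri(obs,p0=(500,0,30)):
    return least_squares(lambda P:np.ravel([proj(C,P)[0]-p for C,p in obs]),p0)
def rackpts(q):
    x,y,a,z=q;P=np.array([[i*35,j*131,k] for i in(1,-1) for j in(1,-1) for k in(0,22)],float)
    R=np.array([[np.cos(a),-np.sin(a)],[np.sin(a),np.cos(a)]]);P[:,:2]=P[:,:2]@R.T+[x,y];P[:,2]+=z;return P
def wells(q): 
    x,y,a=q[:3];return np.array([[x-np.sin(a)*w,y+np.cos(a)*w] for w in(93,31,-31,-93)])
E
python3 - <<'E'
from h import *
D={}
for c in("top","side"):
    im=camera(c);D[c]=(cam(c),im,{q:(silhouettes(c,q) or [None])[0] for q in("bogie","drum","sprocket","cupola","spray_rack","dry_rack")})
C=D["top"][0]
# four outer corners seen in the top picture, by hand: FL, FR(far), NR, NL
E=np.array
hsv=cv2.cvtColor(D["top"][1],cv2.COLOR_RGB2HSV)
green=((hsv[...,0]>60)&(hsv[...,0]<100)&(hsv[...,1]>80))
for name,(c0,c1) in dict(spray=(108,255),dry=(280,428)).items():
    m=np.zeros(green.shape,np.uint8);m[160:225,c0:c1]=~green[160:225,c0:c1]
    if name=="spray": m[:200][:, :]=0 if False else m[:200]
    n,l,st,_=cv2.connectedComponentsWithStats(m);k=1+st[1:,4].argmax();m=(l==k)
    ys,xs=np.nonzero(m);print(name,"bbox",xs.min(),xs.max(),ys.min(),ys.max(),"corners",[ (int(xs[i]),int(ys[i])) for f in(xs+ys,xs-ys,) for i in(f.argmin(),f.argmax())])
    def cost(q):
        P=rackpts([q[0],q[1],q[2],0]); 
        # board 5..19 high, ends 22: hull of outline
        h=cv2.convexHull(np.float32(proj(C,P)));mm=np.zeros((384*4,512*4),np.uint8)
        cv2.fillConvexPoly(mm,np.int32(np.round((h+.5)*4*16)),1,shift=4)
        mm=cv2.resize(mm.astype(np.float32),(512,384),interpolation=cv2.INTER_AREA)
        a=mm*np.ones_like(mm)
        w=np.ones_like(mm)
        if name=="spray": 
            rows=np.arange(384)[:,None];w=(rows>197)|False; w=w*1.+((np.abs(np.arange(512)-182)>58)*(rows<=197)*0.5)
        return (np.abs(a-m)*w).sum()
    p0=atz(C,[(xs.min()+xs.max())/2,(ys.min()+ys.max())/2],12)
    best=min((minimize(cost,[p0[0],p0[1],a0],method="Nelder-Mead",options=dict(initial_simplex=[[p0[0],p0[1],a0],[p0[0]+8,p0[1],a0],[p0[0],p0[1]+8,a0],[p0[0],p0[1],a0+.05]])) for a0 in(-.1,0,.1)),key=lambda r:r.fun)
    print(name,best.x.round(3),best.fun,m.sum());print(wells(best.x).round(1))
    for w in wells(best.x): print("  top",proj(C,[*w,19])[0].round(1),"side",proj(D["side"][0],[*w,19])[0].round(1))
    print(" corners side",proj(D["side"][0],rackpts([*best.x,0])).round(0).tolist())
for q in("bogie","drum","sprocket","cupola"):
    a,b=D["top"][2][q],D["side"][2][q]
    if a is None or b is None: print(q,"miss");continue
    r=tri([(D["top"][0],a["centre"]),(D["side"][0],b["centre"])]);print(q,a["centre"],b["centre"],r.x.round(1),r.cost.round(2))
cv2.imwrite("pics/top2.png",cv2.resize(D["top"][1][150:230,105:430,::-1],None,fx=2.4,fy=2.4,interpolation=cv2.INTER_CUBIC))
cv2.imwrite("pics/side2.png",cv2.resize(D["side"][1][115:320,130:330,::-1],None,fx=2.9,fy=2.9,interpolation=cv2.INTER_CUBIC))
E
```

```text
spray bbox 117 246 173 213 corners [(118, 178), (246, 208), (117, 212), (244, 173)]
spray [5.63753e+02 1.69026e+02 1.80000e-02] 69.15625 4575
[[562.  262. ]
 [563.2 200. ]
 [564.3 138. ]
 [565.5  76. ]]
  top [135.6 194.8] side [175.  280.8]
  top [165.  193.7] side [195.2 255. ]
  top [195.1 192.6] side [212.7 232.6]
  top [225.6 191.5] side [228.  213.1]
 corners side [[142.0, 301.0], [140.0, 290.0], [220.0, 207.0], [219.0, 197.0], [184.0, 315.0], [183.0, 304.0], [254.0, 215.0], [254.0, 205.0]]
dry bbox 287 420 167 219 corners [(292, 167), (419, 217), (287, 204), (419, 182)]
dry [ 5.57731e+02 -1.80749e+02 -1.34000e-01] 161.625 4866
[[ 570.2  -88.6]
 [ 561.9 -150. ]
 [ 553.6 -211.5]
 [ 545.3 -272.9]]
  top [307.7 187.7] side [259.5 171.8]
  top [338.5 191.3] side [273.1 160.3]
  top [369.2 194.8] side [285.3 149.9]
  top [399.6 198.4] side [296.4 140.5]
 corners side [[236.0, 183.0], [236.0, 174.0], [290.0, 139.0], [290.0, 131.0], [265.0, 192.0], [265.0, 183.0], [315.0, 145.0], [316.0, 137.0]]
bogie [131.6, 191.0] [172.1, 270.5] [564.6 262.7  38.9] 0.18
drum [162.8, 190.1] [190.6, 241.8] [568.1 199.   42.4] 1.57
sprocket [191.4, 191.8] [209.7, 218.9] [563.6 140.7  48.2] 3.96
cupola [223.7, 189.4] [227.8, 200.1] [564.   76.6  47.4] 0.12
```

View pics/side2.png

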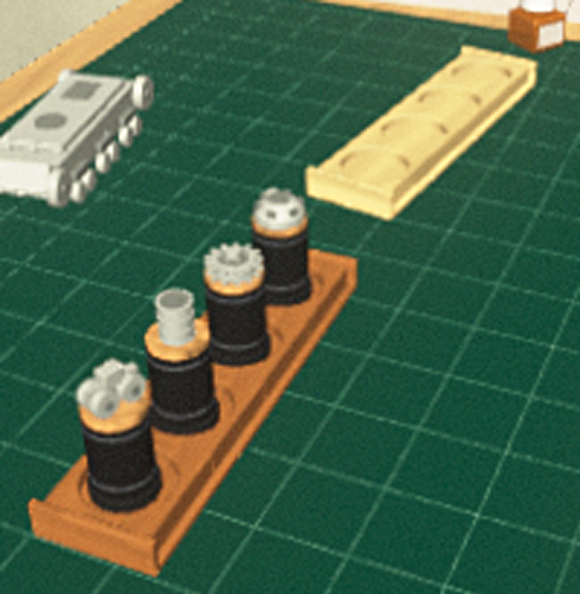

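View pics/top2.png

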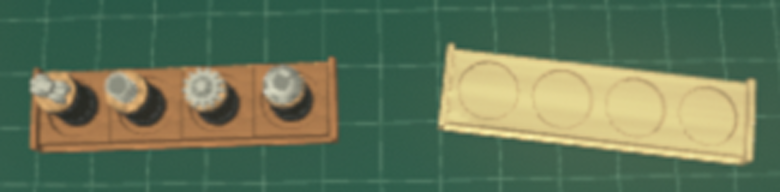

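The fits agree in both views. The predicted dry-rack wells, (307.7,187.7) to (399.6,198.4), match the picture, and the order is bogie, drum, sprocket, cupola. Now I move above the bogie and look with the wrist camera.

```bash
cat > plan.py <<'E'
import numpy as np
from scipy.spatial.transform import Rotation as Ro
from workcell import status
def goal(yaw): # tool y axis at yaw (deg) in world, z down
    a=np.radians(yaw);y=np.array([np.cos(a),np.sin(a),0]);z=np.array([0,0,-1.]);return np.column_stack([np.cross(y,z),y,z])
def plan(*legs,start=None):
    """legs: (xyz, yaw, n, hand)"""
    s=status.sense();p,R=start or (s["tcp_pos"],s["eef_rot"]);p=np.array(p,float);k=0
    for xyz,yaw,n,h in legs:
        xyz=p if xyz is None else np.array(xyz,float);w=Ro.from_matrix(R.T@goal(yaw)).as_rotvec()/n;v=(xyz-p)/n/1000
        for i in range(n):
            d=np.round(R.T@v,4);wr=np.round(w,3);print([*map(float,d),*map(float,wr),h],end=",\n");p=p+R@d*1000;R=R@Ro.from_rotvec(wr).as_matrix();k+=1
            if k%10==0: print("--")
    print("end",p.round(1))
E
python3 -c "
from plan import *
plan(((565,240,170),1,14,1))"
```

```text
[-0.0295, -0.0051, 0.0044, 0.0, -0.0, 0.08, 1],
[-0.0298, -0.0027, 0.0044, 0.0, -0.0, 0.08, 1],
[-0.0299, -0.0003, 0.0044, 0.0, -0.0, 0.08, 1],
[-0.0299, 0.0021, 0.0044, 0.0, -0.0, 0.08, 1],
[-0.0296, 0.0045, 0.0044, 0.0, -0.0, 0.08, 1],
[-0.0292, 0.0068, 0.0044, 0.0, -0.0, 0.08, 1],
[-0.0285, 0.0091, 0.0044, 0.0, -0.0, 0.08, 1],
[-0.0277, 0.0114, 0.0044, 0.0, -0.0, 0.08, 1],
[-0.0267, 0.0136, 0.0044, 0.0, -0.0, 0.08, 1],
[-0.0255, 0.0156, 0.0044, 0.0, -0.0, 0.08, 1],
--
[-0.0242, 0.0176, 0.0044, 0.0, -0.0, 0.08, 1],
[-0.0227, 0.0195, 0.0044, 0.0, -0.0, 0.08, 1],
[-0.0211, 0.0213, 0.0044, 0.0, -0.0, 0.08, 1],
[-0.0193, 0.0229, 0.0044, 0.0, -0.0, 0.08, 1],
end [564.9 240.  169.7]
```

Emit:
jog_arm([
  [[-0.0295,-0.005,0.0044,0,0,0.08,1],[-0.03,-0.0027,0.0044,0,0,0.08,1],[-0.03,0,0.0044,0,0,0.08,1],[-0.03,0.002,0.0044,0,0,0.08,1],[-0.0296,0.0045,0.0044,0,0,0.08,1],[-0.029,0.007,0.0044,0,0,0.08,1],[-0.0285,0.009,0.0044,0,0,0.08,1],[-0.0277,0.0114,0.0044,0,0,0.08,1],[-0.0267,0.0136,0.0044,0,0,0.08,1],[-0.0255,0.0156,0.0044,0,0,0.08,1]],
])

```text
time: 2.23
tcp_pos: [467.7, 307.0, 187.2]
eef_rot: [[-0.33, 0.944, 0.0], [0.944, 0.33, 0.0], [0.0, 0.0, -1.0]]
force: [-0.5, -0.1, 0.4]
width: 85.8
grip_force: 0.0
```

Emit:
jog_arm([
  [[-0.0242,0.0176,0.0044,0,0,0.08,1],[-0.0227,0.0195,0.0044,0,0,0.08,1],[-0.021,0.021,0.0044,0,0,0.08,1],[-0.019,0.023,0.0044,0,0,0.08,1],[0,0,0,0,0,0,1],[0,0,0,0,0,0,1]],
])

```text
time: 2.73
tcp_pos: [565.8, 239.5, 168.9]
eef_rot: [[-0.018, 1.0, -0.001], [1.0, 0.018, -0.0], [-0.0, -0.001, -1.0]]
force: [-0.5, 0.4, 0.9]
width: 85.3
grip_force: 0.0
```

```bash
cat > wl.py <<'E'
import sys
from h import *
s=status.sense();im=camera("wrist");cv2.imwrite(f"pics/{sys.argv[1]}.png",im[:,:,::-1]);C=cam("wrist",s)
print(s["time"],s["tcp_pos"].round(1),s["eef_rot"].round(3).tolist(),"w",s["width"])
import pickle;pickle.dump((C,im),open(f"pics/{sys.argv[1]}.pkl","wb"))
for q in sys.argv[2:]:
    for d in silhouettes("wrist",q)[:2]:
        ys,xs=np.nonzero(d["region"]);print(q,round(d["score"],2),np.round(d["centre"],1),xs.min(),xs.max(),ys.min(),ys.max(),"xy at z50",atz(C,d["centre"],50).round(1))
E
python3 wl.py w1 bogie drum sprocket cupola block_bogie block_drum spray_rack
```

```text
2.7333 [565.8 239.5 168.9] [[-0.018, 1.0, -0.001], [1.0, 0.018, -0.0], [-0.0, -0.001, -1.0]] w 85.31760629259425
bogie 0.59 [253.7 165.7] 240 275 143 190 xy at z50 [563.6 262.2  50. ]
drum 0.87 [254.2 220.5] 238 271 193 248 xy at z50 [565.1 202.4  50. ]
drum 0.41 [226.6 169.3] 222 287 123 320 xy at z50 [536.6 258.   50. ]
sprocket 0.75 [255.  270.5] 239 270 245 297 xy at z50 [567.  139.5  50. ]
cupola 0.85 [260.7 317.1] 241 269 293 332 xy at z50 [575.3  70.9  50. ]
cupola 0.68 [239.9 295.3] 232 278 278 314 xy at z50 [549.6 103.9  50. ]
block_bogie 0.8 [240.5 146. ] 227 283 131 186 xy at z50 [550.5 281.6  50. ]
block_drum 0.83 [243.5 196.1] 229 281 187 235 xy at z50 [553.6 229.9  50. ]
spray_rack 0.6 [247.9 128.1] 223 286 123 320 xy at z50 [557.5 298.8  50. ]
```

View pics/w1.png

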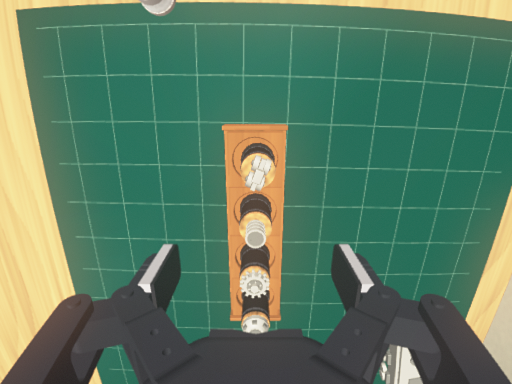

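The wrist view shows the rack at columns 223–287, with the bogie at (257,165), the drum at (255,220), the sprocket at (255,270) and the cupola at (256,315). I fit the handle axes from the visible outline and check the rack end.

Run:
```python
from h import *
import pickle
C,im=pickle.load(open("pics/w1.pkl","rb"))
im2=camera("wrist")
th=np.linspace(0,2*np.pi,73)
def pts(x,y): return np.vstack([np.c_[x+r*np.cos(th),y+r*np.sin(th),0*th+z] for r,z in((19,11),(19,19),(17,67))])
g={"bogie":(563,262),"drum":(563,200),"sprocket":(564,138),"cupola":(565,76)}
V={"wrist":C,"side":cam("side"),"top":cam("top")}
camera("side");camera("top")
S={(v,q):silhouettes(v,q) for v in V for q in g}
for q,(x,y) in g.items():
  for v in V:
    c=proj(V[v],[x,y,45])[0];ds=[d for d in S[v,q] if np.linalg.norm(d["centre"]-c)<18]
    if not ds: print(q,v,"none");continue
    m=ds[0]["region"];ys,xs=np.nonzero(m)
    if v=="top": continue
    def res(p):
        u=proj(V[v],pts(*p))
        if v=="wrist": return [u[:,1].min()-(ys.min()-.5),u[:,0].min()+u[:,0].max()-xs.min()-xs.max()]
        return [u[:,1].max()-(ys.max()+.5),u[:,0].min()+u[:,0].max()-xs.min()-xs.max()]
    r=least_squares(res,(x,y),x_scale=5,diff_step=1e-3);print(q,v,r.x.round(1),r.cost.round(2),round(ds[0]["score"],2),xs.min(),xs.max(),ys.min(),ys.max())
print("rack corners wrist",proj(C,rackpts([563.75,169,.018,0])).round(1).tolist())
cr=lambda i,r0,r1,c0,c1:i[r0:r1,c0:c1,::-1]
cv2.imwrite("pics/w1c.png",cv2.resize(cr(im,115,340,205,305),None,fx=2.6,fy=2.6,interpolation=cv2.INTER_CUBIC))
```

```text
bogie wrist [567.9 258.5] 0.0 0.95 241 275 145 190
bogie side [567.6 260.8] 0.0 0.88 157 185 239 292
drum wrist [567.6 199.3] 0.0 0.97 240 273 195 249
drum side [566.7 200.2] 0.0 0.83 180 205 214 266
sprocket wrist [567.2 130.7] 0.0 0.71 240 270 246 297
sprocket side [569.9 129. ] 0.0 0.7 201 223 200 239
cupola wrist [569.   60.9] 0.0 0.62 242 269 291 332
cupola side [570.3  70.1] 0.0 0.72 217 237 180 220
rack corners wrist [[283.5, 123.1], [285.5, 124.7], [277.3, 308.8], [278.5, 320.3], [221.7, 123.1], [219.2, 124.7], [229.3, 308.8], [227.8, 320.2]]
```

View pics/w1c.png

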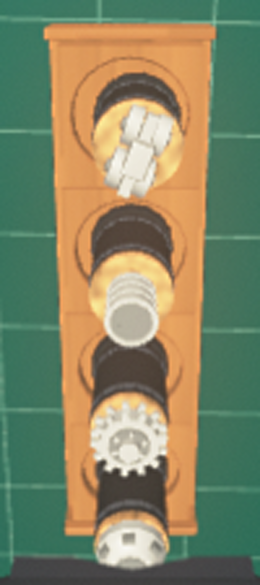

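The rack end sits at columns 223.5–288, which puts the rack's x near 567, about 3 mm beyond the top-view fit. The bogie is near (568,259.5). Descending and gripping.

```bash
python3 -c "
from plan import *
plan(((568,259.5,75),1,5,1),((568,259.5,34),1,4,1))"
```

```text
[0.0038, 0.0007, 0.0189, 0.0, -0.0, 0.0, 1],
[0.0038, 0.0007, 0.0189, 0.0, -0.0, 0.0, 1],
[0.0038, 0.0007, 0.0189, 0.0, -0.0, 0.0, 1],
[0.0038, 0.0007, 0.0189, 0.0, -0.0, 0.0, 1],
[0.0038, 0.0007, 0.0189, 0.0, -0.0, 0.0, 1],
[-0.0, -0.0001, 0.0103, 0.0, -0.0, 0.001, 1],
[-0.0, -0.0001, 0.0103, 0.0, -0.0, 0.001, 1],
[-0.0, -0.0001, 0.0103, 0.0, -0.0, 0.001, 1],
[-0.0, -0.0001, 0.0103, 0.0, -0.0, 0.001, 1],
end [567.8 259.7  34. ]
```

Emit:
jog_arm([
  [[0.004,0.0005,0.019,0,0,0,1],[0.004,0.0005,0.019,0,0,0,1],[0.004,0.0005,0.019,0,0,0,1],[0.004,0.0005,0.019,0,0,0,1],[0.0038,0,0.019,0,0,0,1],[0,0,0.0105,0,0,0,1],[0,0,0.0105,0,0,0,1],[0,0,0.01,0,0,0,1],[0,0,0.0095,0,0,0,1],[0,0,0,0,0,0,1]],
])

```text
time: 4.72
tcp_pos: [565.9, 260.0, 32.5]
eef_rot: [[-0.02, 1.0, -0.002], [1.0, 0.02, -0.001], [-0.001, -0.002, -1.0]]
force: [0.2, -0.3, -0.5]
width: 85.6
grip_force: 0.0
```

Emit:
jog_arm([
  [[0,0,0,0,0,0,0.6],[0,0,0,0,0,0,0.5],[0,0,0,0,0,0,0.45],[0,0,0,0,0,0,0.3],[0,0,0,0,0,0,0.3],[0,0,0,0,0,0,0.3],[0,0,0,0,0,0,0.3],[0,0,0,0,0,0,0.3]],
])

```text
time: 5.38
tcp_pos: [567.4, 260.7, 35.2]
eef_rot: [[-0.02, 1.0, 0.002], [1.0, 0.02, 0.001], [0.001, 0.002, -1.0]]
force: [0.0, 0.3, 6.5]
width: 32.2
grip_force: 59.7
```

```bash
python3 -c "
from plan import *
plan((None,1,1,.3),((567.5,260,150),1,8,.3),((570,-10,150),-7.7,13,.3),start=((567.5,260,34),goal(1)))"
```

```text
[0.0, 0.0, 0.0, 0.0, 0.0, 0.0, 0.3],
[0.0, 0.0, -0.0145, 0.0, 0.0, 0.0, 0.3],
[0.0, 0.0, -0.0145, 0.0, 0.0, 0.0, 0.3],
[0.0, 0.0, -0.0145, 0.0, 0.0, 0.0, 0.3],
[0.0, 0.0, -0.0145, 0.0, 0.0, 0.0, 0.3],
[0.0, 0.0, -0.0145, 0.0, 0.0, 0.0, 0.3],
[0.0, 0.0, -0.0145, 0.0, 0.0, 0.0, 0.3],
[0.0, 0.0, -0.0145, 0.0, 0.0, 0.0, 0.3],
[0.0, 0.0, -0.0145, 0.0, 0.0, 0.0, 0.3],
[-0.0208, -0.0002, 0.0, 0.0, 0.0, 0.012, 0.3],
--
[-0.0208, 0.0001, 0.0, 0.0, 0.0, 0.012, 0.3],
[-0.0208, 0.0003, 0.0, 0.0, 0.0, 0.012, 0.3],
[-0.0208, 0.0006, 0.0, 0.0, 0.0, 0.012, 0.3],
[-0.0208, 0.0008, 0.0, 0.0, 0.0, 0.012, 0.3],
[-0.0207, 0.0011, 0.0, 0.0, 0.0, 0.012, 0.3],
[-0.0207, 0.0013, 0.0, 0.0, 0.0, 0.012, 0.3],
[-0.0207, 0.0016, 0.0, 0.0, 0.0, 0.012, 0.3],
[-0.0207, 0.0018, 0.0, 0.0, 0.0, 0.012, 0.3],
[-0.0207, 0.0021, 0.0, 0.0, 0.0, 0.012, 0.3],
[-0.0206, 0.0023, 0.0, 0.0, 0.0, 0.012, 0.3],
--
[-0.0206, 0.0026, 0.0, 0.0, 0.0, 0.012, 0.3],
[-0.0206, 0.0028, 0.0, 0.0, 0.0, 0.012, 0.3],
end [570.  -10.1 150. ]
```

Emit:
jog_arm([
  [[0,0,-0.008,0,0,0,0.3],[0,0,-0.0145,0,0,0,0.3],[0,0,-0.0145,0,0,0,0.3],[0,0,-0.0145,0,0,0,0.3],[0,0,-0.0145,0,0,0,0.3],[0,0,-0.0145,0,0,0,0.3],[0,0,-0.0145,0,0,0,0.3],[0,0,-0.0145,0,0,0,0.3],[0,0,-0.0065,0,0,0,0.3],[-0.01,0,0,0,0,0.01,0.3]],
])

```text
time: 6.22
tcp_pos: [567.4, 251.8, 151.9]
eef_rot: [[-0.011, 1.0, 0.003], [1.0, 0.011, 0.002], [0.002, 0.003, -1.0]]
force: [-0.7, -0.2, -1.0]
width: 32.3
grip_force: 59.6
```

Emit:
jog_arm([
  [[-0.02,0,0,0,0,0.012,0.3],[-0.024,0.0003,0,0,0,0.014,0.3],[-0.028,0.0006,0,0,0,0.014,0.3],[-0.028,0.001,0,0,0,0.014,0.3],[-0.028,0.0015,0,0,0,0.014,0.3],[-0.028,0.002,0,0,0,0.014,0.3],[-0.028,0.0022,0,0,0,0.014,0.3],[-0.028,0.0025,0,0,0,0.014,0.3],[-0.028,0.0028,0,0,0,0.014,0.3],[-0.02,0.0025,0,0,0,0.016,0.3]],
])

```text
time: 7.05
tcp_pos: [567.6, -13.0, 149.0]
eef_rot: [[0.132, 0.991, -0.002], [0.991, -0.132, -0.0], [-0.001, -0.002, -1.0]]
force: [0.3, 0.0, -1.7]
width: 32.2
grip_force: 59.6
```

Emit:
jog_arm([
  [[0,0,0,0,0,0,0.3],[0,0,0,0,0,0,0.3],[0,0,0,0,0,0,0.3]],
])

```text
time: 7.3
tcp_pos: [568.1, -10.0, 149.5]
eef_rot: [[0.13, 0.991, -0.002], [0.991, -0.13, 0.001], [0.0, -0.002, -1.0]]
force: [0.6, -0.8, -1.0]
width: 32.2
grip_force: 59.6
```

```bash
python3 wl.py w2 bogie dry_rack
python3 - <<'E'
from h import *
import pickle
C,im=pickle.load(open("pics/w2.pkl","rb"))
q=[557.7,-180.7,-.134,0]
print(proj(C,rackpts(q)).round(1).tolist())
for w in wells(q): print(proj(C,[[*w,19],[w[0]+25,w[1],19],[w[0]-25,w[1],19]]).round(1).tolist())
E
```

```text
7.3 [568.1 -10.  149.5] [[0.13, 0.991, -0.002], [0.991, -0.13, 0.001], [0.0, -0.002, -1.0]] w 32.23382414916496
bogie 0.92 [252.7 264.6] 223 288 204 324 xy at z50 [554.8 -87.9  50. ]
dry_rack 0.81 [281.3 311.3] 242 301 214 332 xy at z50 [ 578.7 -154.1   50. ]
[[295.7, 211.8], [298.5, 219.5], [285.9, 369.0], [287.4, 382.6], [236.4, 211.6], [235.0, 219.3], [240.3, 368.9], [239.5, 382.5]]
[[266.1, 248.3], [287.6, 245.8], [244.8, 250.7]]
[[265.3, 292.0], [285.3, 289.8], [245.3, 294.1]]
[[264.5, 329.8], [283.3, 327.9], [245.9, 331.7]]
[[263.8, 362.7], [281.4, 361.0], [246.3, 364.3]]
```

View pics/w2.png

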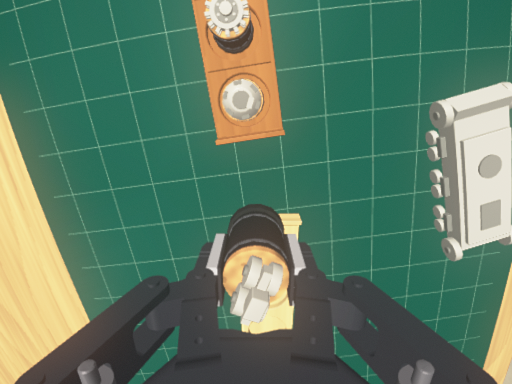

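The wrist view shows the bogie held upright between the pads (columns 223–288, top rows 204+). The dry rack's far-left corner is at about (301,214–222). I'll quantify both.

Run:
```python
from h import *
import pickle
from workcell import status
C,im=pickle.load(open("pics/w2.pkl","rb"))
hsv=cv2.cvtColor(im,cv2.COLOR_RGB2HSV).astype(int)
m=(hsv[...,0]>15)&(hsv[...,0]<35)&(hsv[...,1]>50)&(hsv[...,2]>150);m[:205]=0;m[:,:270]=0;m[:,330:]=0
for r in range(210,332,5): 
    xs=np.nonzero(m[r])[0];print(r,(xs.min(),xs.max()) if len(xs) else None,end=" ")
print()
for c in(285,290,295,298,300):
    ys=np.nonzero(m[:,c])[0];print(c,ys.min() if len(ys) else None,end=" ")
print()
for off in(0,(3.3,-3)):
    q=np.array([557.7,-180.7,-.134]);q[:2]+=off;a=q[2];R=np.array([[np.cos(a),-np.sin(a)],[np.sin(a),np.cos(a)]])
    for z in(0,19,22):
        P=[[*(R@[35,y]+q[:2]),z] for y in(131,93,31,-31)];print(off,z,proj(C,P).round(1).tolist())
s=status.sense();x,y,z=s["tcp_pos"]
th=np.linspace(0,2*np.pi,73);ex=s["eef_rot"][:,0]
for o in(-4,0,4):
  for dz in(-23,-20):
    c=np.array([x,y,z+dz])+ex*o
    L=[proj(C,np.c_[c[0]+r*np.cos(th),c[1]+r*np.sin(th),0*th+c[2]+h]) for r,h in((19,0),(19,8),(17,8),(17,56))]
    print(o,dz,[(u[:,0].min().round(1),u[:,0].max().round(1),u[:,1].min().round(1),u[:,1].max().round(1)) for u in L])
cv2.imwrite("pics/w2c.png",cv2.resize(im[195:335,205:310,::-1],None,fx=4,fy=4,interpolation=cv2.INTER_CUBIC))
```

```text
210 None 215 (np.int64(279), np.int64(299)) 220 (np.int64(282), np.int64(301)) 225 (np.int64(284), np.int64(298)) 230 (np.int64(284), np.int64(298)) 235 (np.int64(296), np.int64(297)) 240 None 245 None 250 None 255 (np.int64(270), np.int64(275)) 260 (np.int64(270), np.int64(280)) 265 (np.int64(282), np.int64(285)) 270 (np.int64(283), np.int64(287)) 275 (np.int64(283), np.int64(287)) 280 (np.int64(282), np.int64(287)) 285 (np.int64(280), np.int64(286)) 290 (np.int64(278), np.int64(286)) 295 (np.int64(274), np.int64(287)) 300 (np.int64(270), np.int64(288)) 305 (np.int64(270), np.int64(289)) 310 (np.int64(270), np.int64(293)) 315 (np.int64(270), np.int64(292)) 320 (np.int64(270), np.int64(292)) 325 (np.int64(270), np.int64(292)) 330 (np.int64(270), np.int64(274)) 
285 214 290 213 295 213 298 213 300 218 
0 0 [[295.7, 211.8], [294.1, 240.4], [291.6, 282.3], [289.2, 319.1]]
0 19 [[298.1, 218.4], [296.3, 248.3], [293.4, 292.0], [290.9, 329.8]]
0 22 [[298.5, 219.5], [296.6, 249.7], [293.8, 293.6], [291.1, 331.6]]
(3.3, -3) 0 [[298.7, 213.7], [297.0, 242.2], [294.3, 283.9], [291.8, 320.5]]
(
[... 1370 characters left out ...]
.1), np.float64(291.4), np.float64(253.6), np.float64(312.4))]
4 -23 [(np.float64(227.8), np.float64(283.8), np.float64(197.3), np.float64(248.3)), (np.float64(226.5), np.float64(285.0), np.float64(201.7), np.float64(254.4)), (np.float64(229.6), np.float64(282.0), np.float64(204.6), np.float64(251.8)), (np.float64(220.4), np.float64(291.0), np.float64(242.5), np.float64(301.8))]
4 -20 [(np.float64(227.3), np.float64(284.3), np.float64(198.9), np.float64(250.5)), (np.float64(226.0), np.float64(285.5), np.float64(203.4), np.float64(256.8)), (np.float64(229.2), np.float64(282.4), np.float64(206.4), np.float64(254.2)), (np.float64(219.7), np.float64(291.8), np.float64(245.8), np.float64(306.1))]
```

View pics/w2c.png

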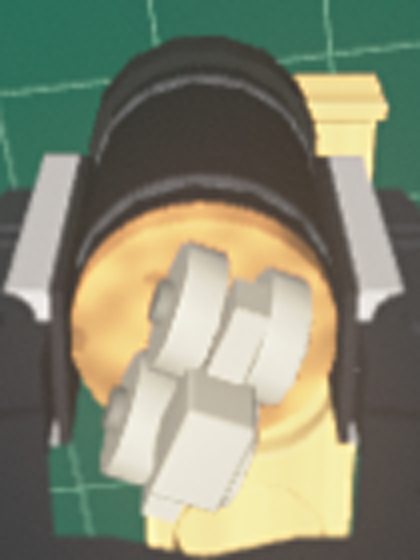

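Bogie is centred at the TCP, and a dry-rack correction of about (+3,−2.5) mm fits the wrist picture. That puts well 1 at (573,−91).

Emit:
jog_arm([
  [[-0.012,0.0023,0,0,0,0,0.3],[-0.02,0.004,0,0,0,0,0.3],[-0.02,0.004,0,0,0,0,0.3],[-0.018,0.0035,0,0,0,0,0.3],[-0.0096,0.0017,0.005,0,0,0,0.3],[0,0,0.02,0,0,0,0.3],[0,0,0.025,0,0,0,0.3],[0,0,0.025,0,0,0,0.3],[0,0,0.015,0,0,0,0.3],[0,0,0,0,0,0,0.3]],
])

```text
time: 8.28
tcp_pos: [571.3, -90.3, 56.3]
eef_rot: [[0.129, 0.992, -0.007], [0.992, -0.129, 0.002], [0.001, -0.007, -1.0]]
force: [-0.6, 0.3, -1.2]
width: 32.7
grip_force: 59.7
```

```bash
python3 wl.py w3 dry_rack
```

```text
8.2833 [571.3 -90.3  56.3] [[0.129, 0.992, -0.007], [0.992, -0.129, 0.002], [0.001, -0.007, -1.0]] w 32.713792470831486
dry_rack 0.56 [264.4 200.5] 208 310 164 333 xy at z50 [580.2 -63.5  50. ]
```

View pics/w3.png

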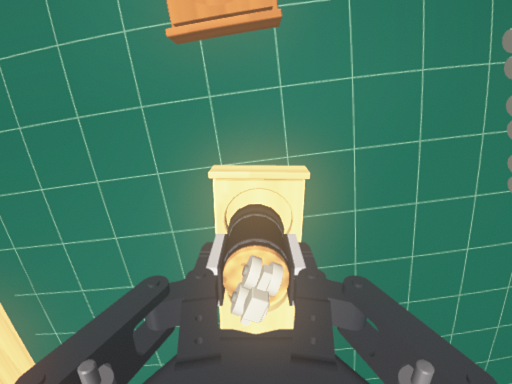

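The wrist view shows the rack end plate at columns 209–309 (centre 259) with the handle at 255.5. I'll compute the remaining offset.

Run:
```python
from h import *
import pickle
C,im=pickle.load(open("pics/w3.pkl","rb"))
hsv=cv2.cvtColor(im,cv2.COLOR_RGB2HSV).astype(int)
m=(hsv[...,0]>15)&(hsv[...,0]<35)&(hsv[...,1]>40)&(hsv[...,2]>140);m[:150]=0;m[:,:190]=0;m[:,330:]=0
for r in range(162,220,4): 
    xs=np.nonzero(m[r])[0];print(r,(int(xs.min()),int(xs.max())) if len(xs) else None,end=" ")
for q in([560.7,-183.2,-.134],[562,-183.5,-.134]):
    print(q,proj(C,rackpts([*q,0])[[0,1,4,5]]).round(1).tolist())
    w=wells(q)[0];th=np.linspace(0,6.28,37);u=proj(C,np.c_[w[0]+25*np.cos(th),w[1]+25*np.sin(th),0*th+19]);print(w,u.min(0),u.max(0))
cv2.imwrite("pics/w3c.png",cv2.resize(im[155:260,195:320,::-1],None,fx=4,fy=4,interpolation=cv2.INTER_CUBIC))
```

```text
162 None 166 (212, 305) 170 (209, 308) 174 (208, 310) 178 (209, 309) 182 (213, 305) 186 (213, 304) 190 (213, 304) 194 (213, 304) 198 (213, 304) 202 (213, 303) 206 (213, 303) 210 (214, 303) 214 (214, 303) 218 (214, 302) [560.7, -183.2, -0.134] [[304.7, 165.7], [310.1, 173.0], [212.5, 165.2], [207.3, 172.4]]
[573.12473886 -91.03370538] [224.30201801 189.51794459] [292.12133388 251.42371585]
[562, -183.5, -0.134] [[306.4, 165.9], [312.0, 173.2], [214.2, 165.4], [209.3, 172.6]]
[574.42473886 -91.33370538] [226.10894366 189.69593742] [293.9237407  251.57646849]
```

View pics/w3c.png

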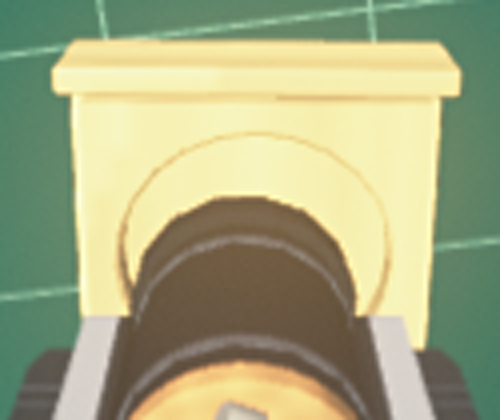

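The well circle is at columns 225–292 with its rim at row 188, matching a well 1 centre of (573.2,−90.7). I shift 1.8 mm and lower.

Emit:
jog_arm([
  [[0,0.0018,0.003,0,0,0,0.3],[0,0,0.006,0,0,0,0.3],[0,0,0.006,0,0,0,0.3],[0,0,0.005,0,0,0,0.3],[0,0,0.003,0,0,0,0.3],[0,0,0.001,0,0,0,0.3],[0,0,0,0,0,0,0.3]],
])

```text
time: 8.97
tcp_pos: [575.4, -91.2, 35.8]
eef_rot: [[0.13, 0.992, -0.001], [0.992, -0.13, 0.0], [0.0, -0.001, -1.0]]
force: [-0.6, -0.1, -1.5]
width: 32.5
grip_force: 59.7
```

Emit:
jog_arm([
  [[0,0,0.001,0,0,0,0.3],[0,0,0.0005,0,0,0,0.3],[0,0,0,0,0,0,0.3]],
])

```text
time: 9.22
tcp_pos: [575.8, -91.4, 35.2]
eef_rot: [[0.13, 0.992, 0.001], [0.992, -0.13, -0.0], [-0.0, 0.001, -1.0]]
force: [-1.0, -0.5, 1.9]
width: 32.0
grip_force: 60.2
```

Emit:
jog_arm([
  [[0,0,0.0005,0,0,0,0.3],[0,0,0,0,0,0,0.5],[0,0,0,0,0,0,0.7],[0,0,0,0,0,0,1],[0,0,0,0,0,0,1],[0,0,-0.01,0,0,0,1],[0,0,-0.025,0,0,0,1],[0,0,-0.03,0,0,0,1],[0,0,-0.03,0,0,0,1],[0,0,-0.03,0,0,0,1]],
])

```text
time: 10.05
tcp_pos: [575.4, -91.2, 161.2]
eef_rot: [[0.13, 0.992, 0.0], [0.992, -0.13, 0.0], [0.0, 0.0, -1.0]]
force: [0.1, -0.0, -0.5]
width: 85.6
grip_force: 0.0
```

```bash
python3 wl.py w4 bogie dry_rack; python3 -c "
from workcell import *
import cv2
cv2.imwrite('pics/side3.png',cv2.resize(camera('side')[115:320,130:330,::-1],None,fx=2.9,fy=2.9))
from plan import *
plan(((567,200,150),1,12,1))"
```

```text
10.05 [575.4 -91.2 161.2] [[0.13, 0.992, 0.0], [0.992, -0.13, 0.0], [0.0, 0.0, -1.0]] w 85.61519528534745
bogie 0.73 [256.5 188.4] 238 273 163 215 xy at z50 [576.7 -89.9  50. ]
dry_rack 0.87 [253.1 244. ] 221 286 144 332 xy at z50 [ 565.1 -151.4   50. ]
[0.024, -0.0039, 0.0009, 0.0, 0.0, -0.012, 1],
[0.024, -0.0036, 0.0009, 0.0, 0.0, -0.012, 1],
[0.0241, -0.0033, 0.0009, 0.0, 0.0, -0.012, 1],
[0.0241, -0.003, 0.0009, 0.0, 0.0, -0.012, 1],
[0.0241, -0.0027, 0.0009, 0.0, 0.0, -0.012, 1],
[0.0242, -0.0024, 0.0009, 0.0, 0.0, -0.012, 1],
[0.0242, -0.0022, 0.0009, 0.0, 0.0, -0.012, 1],
[0.0242, -0.0019, 0.0009, 0.0, 0.0, -0.012, 1],
[0.0242, -0.0016, 0.0009, 0.0, 0.0, -0.012, 1],
[0.0243, -0.0013, 0.0009, 0.0, 0.0, -0.012, 1],
--
[0.0243, -0.001, 0.0009, 0.0, 0.0, -0.012, 1],
[0.0243, -0.0007, 0.0009, 0.0, 0.0, -0.012, 1],
end [566.9 200.  149.5]
```

View pics/w4.png

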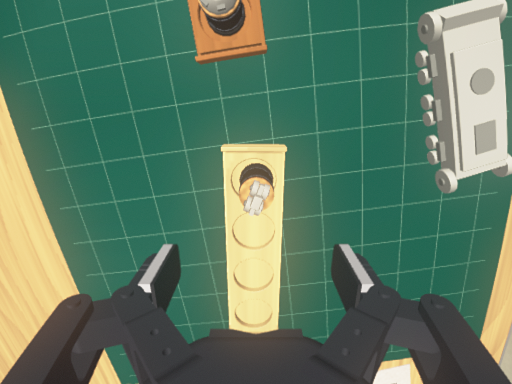

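Bogie stands upright in well 1 (column 256 against the well centre at about 254). The empty wells are at rows 230, 274 and 314. I check the rack model against this view and move to the drum.

Run:
```python
from h import *
import pickle
C,im=pickle.load(open("pics/w4.pkl","rb"))
g=cv2.cvtColor(im,cv2.COLOR_RGB2GRAY).astype(float)
q0=[560.7,-183.2,-.134]
hsv=cv2.cvtColor(im,cv2.COLOR_RGB2HSV).astype(int)
m=(hsv[...,0]>15)&(hsv[...,0]<35)&(hsv[...,1]>40)&(hsv[...,2]>140);m[:140]=0;m[:,:200]=0;m[:,310:]=0
obs=[]
for r in range(165,322,6):
    xs=np.nonzero(m[r])[0]; obs.append((r,xs.min()-.0,xs.max()+1.0))
obs=np.array(obs)-[0,.5,.5]
top=np.nonzero(m[:,235:275].any(1))[0].min()-.5
def res(q):
    a=q[2];R=np.array([[np.cos(a),-np.sin(a)],[np.sin(a),np.cos(a)]]);t=np.linspace(-140,131,40);o=[]
    for s,c in((-35,1),(35,2)):
        u=proj(C,[[*(R@[s,y]+q[:2]),19] for y in t]);i=np.argsort(u[:,1]);o+=list(np.interp(obs[:,0],u[i,1],u[i,0])-obs[:,c])
    e=proj(C,[[*(R@[0,131]+q[:2]),0]])[0,1];return o+[3*(e-top)]
r=least_squares(res,q0,loss="soft_l1",x_scale=[5,5,.05]);print(r.x.round(3),r.cost,top,obs[::6]);print(wells(r.x).round(1))
print(wells(q0).round(1))
for w in wells(r.x): print(proj(C,[*w,19]).round(1))
```

```text
[ 5.60902e+02 -1.82468e+02 -1.34000e-01] 25.873542045808286 143.5 [[165.  222.5 284.5]
 [201.  223.5 282.5]
 [237.  225.5 281.5]
 [273.  226.5 280.5]
 [309.  227.5 278.5]]
[[ 573.3  -90.3]
 [ 565.  -151.7]
 [ 556.8 -213.2]
 [ 548.5 -274.6]]
[[ 573.1  -91. ]
 [ 564.8 -152.5]
 [ 556.6 -213.9]
 [ 548.3 -275.4]]
[[253.4 180.5]]
[[253.3 231.1]]
[[253.3 275.2]]
[[253.3 313.8]]
```

Emit:
jog_arm([
  [[0.012,-0.002,0.0005,0,0,-0.01,1],[0.024,-0.0037,0.001,0,0,-0.012,1],[0.026,-0.0037,0.001,0,0,-0.012,1],[0.028,-0.0036,0.001,0,0,-0.012,1],[0.028,-0.0034,0.001,0,0,-0.014,1],[0.028,-0.003,0.001,0,0,-0.014,1],[0.028,-0.0026,0.001,0,0,-0.014,1],[0.028,-0.002,0.001,0,0,-0.014,1],[0.028,-0.0018,0.001,0,0,-0.014,1],[0.028,-0.0014,0.001,0,0,-0.014,1]],
])

```text
time: 11.08
tcp_pos: [565.1, 170.2, 147.9]
eef_rot: [[-0.001, 1.0, -0.003], [1.0, 0.001, -0.0], [-0.0, -0.003, -1.0]]
force: [-0.1, -0.7, 0.1]
width: 85.4
grip_force: 0.0
```

Emit:
jog_arm([
  [[0.022,-0.001,0.001,0,0,-0.012,1],[0.011,0,0.001,0,0,-0.006,1],[0,0,0,0,0,0,1],[0,0,0,0,0,0,1]],
])

```text
time: 11.42
tcp_pos: [564.8, 201.2, 146.7]
eef_rot: [[-0.019, 1.0, -0.002], [1.0, 0.019, -0.001], [-0.001, -0.002, -1.0]]
force: [-0.9, -0.1, -0.0]
width: 85.5
grip_force: 0.0
```

```bash
cat > foot.py <<'E'
import sys
from h import *
import pickle
C,im=pickle.load(open(f"pics/{sys.argv[1]}.pkl","rb"))
q=sys.argv[2];d=silhouettes("wrist",q)[0]["region"];ys,xs=np.nonzero(d)
th=np.linspace(0,2*np.pi,73)
def res(p):
    u=proj(C,np.vstack([np.c_[p[0]+r*np.cos(th),p[1]+r*np.sin(th),0*th+z] for r,z in((19,11),(19,19),(17,67))]))
    return [u[:,1].min()-(ys.min()-.5),u[:,0].min()+u[:,0].max()-xs.min()-xs.max()]
p=atz(C,[(xs.min()+xs.max())/2,ys.mean()],45)[:2]
print(q,"axis at",least_squares(res,p,x_scale=5,diff_step=1e-3).x.round(1),xs.min(),xs.max(),ys.min(),ys.max())
E
python3 wl.py w5 drum; python3 foot.py w5 drum
```

```text
11.4167 [564.8 201.2 146.7] [[-0.019, 1.0, -0.002], [1.0, 0.019, -0.001], [-0.001, -0.002, -1.0]] w 85.4998631559598
drum 0.85 [258.2 193. ] 239 275 166 220 xy at z50 [567.4 202.7  50. ]
drum axis at [566.2 201.2] 239 275 166 220
```

Emit:
jog_arm([
  [[0,0.0015,0.01,0,0,0,1],[0,0,0.02,0,0,0,1],[0,0,0.025,0,0,0,1],[0,0,0.025,0,0,0,1],[0,0,0.018,0,0,0,1],[0,0,0.01,0,0,0,1],[0,0,0.004,0,0,0,0.8],[0,0,0,0,0,0,0.6],[0,0,0,0,0,0,0.45],[0,0,0,0,0,0,0.3]],
])

```text
time: 12.4
tcp_pos: [568.0, 201.2, 37.0]
eef_rot: [[-0.018, 1.0, 0.002], [1.0, 0.018, 0.001], [0.001, 0.002, -1.0]]
force: [-0.2, 0.6, -0.2]
width: 38.4
grip_force: 0.0
```

Emit:
jog_arm([
  [[0,0,0,0,0,0,0.3],[0,0,0,0,0,0,0.3],[0,0,0,0,0,0,0.3],[0,0,0,0,0,0,0.3]],
])

```text
time: 12.73
tcp_pos: [568.1, 201.4, 37.3]
eef_rot: [[-0.018, 1.0, 0.003], [1.0, 0.018, 0.001], [0.001, 0.003, -1.0]]
force: [0.4, -0.2, 6.7]
width: 32.2
grip_force: 59.8
```

```bash
python3 -c "
from plan import *
s=status.sense();p=s['tcp_pos'];print(p,s['grip_force'])
plan(((565,-151.7,p[2]+116),-7.6,14,.3),start=(p+[0,0,116],s['eef_rot']))"
```

```text
[568.11287359 201.40293313  37.3127812 ] 59.83058127108961
[-0.0252, -0.0007, -0.0, 0.0, -0.0, 0.011, 0.3],
[-0.0252, -0.0004, -0.0, 0.0, -0.0, 0.011, 0.3],
[-0.0252, -0.0001, -0.0, 0.0, -0.0, 0.011, 0.3],
[-0.0252, 0.0002, -0.0, 0.0, -0.0, 0.011, 0.3],
[-0.0252, 0.0004, -0.0, 0.0, -0.0, 0.011, 0.3],
[-0.0252, 0.0007, -0.0, 0.0, -0.0, 0.011, 0.3],
[-0.0252, 0.001, -0.0, 0.0, -0.0, 0.011, 0.3],
[-0.0252, 0.0013, -0.0, 0.0, -0.0, 0.011, 0.3],
[-0.0252, 0.0015, -0.0, 0.0, -0.0, 0.011, 0.3],
[-0.0252, 0.0018, -0.0, 0.0, -0.0, 0.011, 0.3],
--
[-0.0251, 0.0021, -0.0, 0.0, -0.0, 0.011, 0.3],
[-0.0251, 0.0024, -0.0, 0.0, -0.0, 0.011, 0.3],
[-0.0251, 0.0026, -0.0, 0.0, -0.0, 0.011, 0.3],
[-0.0251, 0.0029, -0.0, 0.0, -0.0, 0.011, 0.3],
end [ 565.  -151.7  153.1]
```

Emit:
jog_arm([
  [[0,0,-0.008,0,0,0,0.3],[0,0,-0.016,0,0,0,0.3],[0,0,-0.02,0,0,0,0.3],[0,0,-0.022,0,0,0,0.3],[0,0,-0.022,0,0,0,0.3],[0,0,-0.018,0,0,0,0.3],[0,0,-0.01,0,0,0,0.3],[-0.01,-0.0003,0,0,0,0.006,0.3],[-0.02,-0.0005,0,0,0,0.01,0.3],[-0.026,-0.0002,0,0,0,0.012,0.3]],
])

```text
time: 13.57
tcp_pos: [565.5, 145.1, 150.6]
eef_rot: [[0.008, 1.0, -0.002], [1.0, -0.008, 0.0], [0.0, -0.002, -1.0]]
force: [0.2, 0.4, -0.9]
width: 32.3
grip_force: 59.6
```

Emit:
jog_arm([
  [[-0.028,0.0001,0,0,0,0.011,0.3],[-0.028,0.0004,0,0,0,0.011,0.3],[-0.028,0.0007,0,0,0,0.011,0.3],[-0.028,0.001,0,0,0,0.011,0.3],[-0.028,0.0014,0,0,0,0.011,0.3],[-0.028,0.0018,0,0,0,0.011,0.3],[-0.028,0.0022,0,0,0,0.011,0.3],[-0.028,0.0026,0,0,0,0.011,0.3],[-0.028,0.003,0,0,0,0.011,0.3],[-0.022,0.0024,0,0,0,0.011,0.3]],
])

```text
time: 14.4
tcp_pos: [564.8, -132.0, 150.2]
eef_rot: [[0.122, 0.993, -0.002], [0.993, -0.122, 0.0], [0.0, -0.002, -1.0]]
force: [0.6, 0.1, -1.7]
width: 32.3
grip_force: 59.6
```

Emit:
jog_arm([
  [[-0.016,0.002,0,0,0,0.009,0.3],[-0.0065,0.001,0,0,0,0.004,0.3],[0,0,0,0,0,0,0.3],[0,0,0,0,0,0,0.3]],
])

```text
time: 14.73
tcp_pos: [565.6, -151.8, 150.8]
eef_rot: [[0.133, 0.991, -0.002], [0.991, -0.133, 0.001], [0.001, -0.002, -1.0]]
force: [0.2, 0.2, -0.4]
width: 32.5
grip_force: 59.6
```

```bash
python3 wl.py w6 drum bogie; python3 -c "
from plan import *
plan(((565,-151.7,70),-7.6,6,.3))"
```

```text
14.7333 [ 565.6 -151.8  150.8] [[0.133, 0.991, -0.002], [0.991, -0.133, 0.001], [0.001, -0.002, -1.0]] w 32.51809758199185
drum 0.63 [258.2 261.5] 223 288 202 325 xy at z50 [ 558.3 -227.5   50. ]
bogie 0.85 [256.9 125.8] 239 278 105 151 xy at z50 [575.3 -89.3  50. ]
[-0.0002, -0.0002, 0.0136, -0.0, -0.0, 0.0, 0.3],
[-0.0002, -0.0002, 0.0136, -0.0, -0.0, 0.0, 0.3],
[-0.0002, -0.0002, 0.0136, -0.0, -0.0, 0.0, 0.3],
[-0.0002, -0.0002, 0.0136, -0.0, -0.0, 0.0, 0.3],
[-0.0002, -0.0002, 0.0136, -0.0, -0.0, 0.0, 0.3],
[-0.0002, -0.0002, 0.0136, -0.0, -0.0, 0.0, 0.3],
end [ 564.8 -151.9   69.9]
```

Emit:
jog_arm([
  [[0,-0.001,0.012,0,0,0,0.3],[0,-0.001,0.02,0,0,0,0.3],[0,0,0.022,0,0,0,0.3],[0,0,0.02,0,0,0,0.3],[0,0,0.014,0,0,0,0.3],[0,0,0.008,0,0,0,0.3],[0,0,0.006,0,0,0,0.3],[0,0,0.006,0,0,0,0.3],[0,0,0.004,0,0,0,0.3],[0,0,0.001,0,0,0,0.3]],
])

```text
time: 15.72
tcp_pos: [564.4, -151.7, 38.6]
eef_rot: [[0.132, 0.991, 0.0], [0.991, -0.132, 0.0], [0.0, 0.0, -1.0]]
force: [0.2, 0.1, -0.6]
width: 32.5
grip_force: 59.6
```

Emit:
jog_arm([
  [[0,0,0.001,0,0,0,0.3],[0,0,0.001,0,0,0,0.3],[0,0,0,0,0,0,0.3]],
])

```text
time: 15.97
tcp_pos: [564.7, -152.1, 37.4]
eef_rot: [[0.133, 0.991, 0.001], [0.991, -0.133, -0.0], [-0.0, 0.001, -1.0]]
force: [-0.5, 0.0, 0.9]
width: 32.1
grip_force: 59.8
```

Contact is starting. I press 0.7 mm more, release, rise, and go on to the sprocket (about x 567, y 133).

Emit:
jog_arm([
  [[0,0,0.0007,0,0,0,0.3],[0,0,0,0,0,0,0.5],[0,0,0,0,0,0,0.7],[0,0,0,0,0,0,1],[0,0,0,0,0,0,1],[0,0,-0.01,0,0,0,1],[0,0,-0.025,0,0,0,1],[0,0,-0.03,0,0,0,1],[0,0,-0.03,0,0,0,1],[0,0,-0.02,0,0,0,1]],
])

```text
time: 16.8
tcp_pos: [565.2, -152.2, 154.7]
eef_rot: [[0.133, 0.991, 0.003], [0.991, -0.133, -0.001], [-0.001, 0.004, -1.0]]
force: [0.4, -0.2, 0.4]
width: 85.8
grip_force: 0.0
```

```bash
python3 wl.py w7 drum; python3 foot.py w7 drum;python3 -c "
from plan import *
plan(((566,135,150),1,12,1))"
```

```text
16.8 [ 565.2 -152.2  154.7] [[0.133, 0.991, 0.003], [0.991, -0.133, -0.001], [-0.001, 0.004, -1.0]] w 85.7751130903827
drum 0.68 [254.  189.3] 237 272 164 216 xy at z50 [ 564.6 -149.5   50. ]
drum axis at [ 564.7 -151.8] 237 272 164 216
[0.0237, -0.0031, 0.0003, 0.0, 0.0, -0.013, 1],
[0.0238, -0.0028, 0.0003, 0.0, 0.0, -0.013, 1],
[0.0238, -0.0025, 0.0003, 0.0, 0.0, -0.013, 1],
[0.0238, -0.0022, 0.0003, 0.0, 0.0, -0.013, 1],
[0.0239, -0.0019, 0.0003, 0.0, 0.0, -0.013, 1],
[0.0239, -0.0016, 0.0003, 0.0, 0.0, -0.013, 1],
[0.0239, -0.0013, 0.0003, 0.0, 0.0, -0.013, 1],
[0.0239, -0.0009, 0.0003, 0.0, 0.0, -0.013, 1],
[0.0239, -0.0006, 0.0003, 0.0, 0.0, -0.013, 1],
[0.0239, -0.0003, 0.0003, 0.0, 0.0, -0.013, 1],
--
[0.0239, -0.0, 0.0003, 0.0, 0.0, -0.013, 1],
[0.0239, 0.0003, 0.0003, 0.0, 0.0, -0.013, 1],
end [566.  134.8 149.4]
```

Drum is centred in well 2, at (564.7,−151.8).

Emit:
jog_arm([
  [[0.012,-0.0016,0,0,0,-0.01,1],[0.024,-0.003,0,0,0,-0.013,1],[0.028,-0.003,0,0,0,-0.013,1],[0.028,-0.0028,0,0,0,-0.014,1],[0.028,-0.0023,0,0,0,-0.014,1],[0.028,-0.002,0,0,0,-0.014,1],[0.028,-0.0016,0,0,0,-0.014,1],[0.028,-0.001,0,0,0,-0.014,1],[0.028,-0.0006,0,0,0,-0.014,1],[0.026,-0.0003,0.001,0,0,-0.014,1]],
])

```text
time: 17.78
tcp_pos: [563.1, 109.3, 148.5]
eef_rot: [[-0.003, 1.0, -0.003], [1.0, 0.003, 0.0], [0.0, -0.003, -1.0]]
force: [1.1, 0.1, 0.7]
width: 85.4
grip_force: 0.0
```

Emit:
jog_arm([
  [[0.02,0,0.001,0,0,-0.014,1],[0.009,0,0.001,0,0,-0.008,1],[0,0,0,0,0,0,1],[0,0,0,0,0,0,1]],
])

```text
time: 18.12
tcp_pos: [563.7, 135.9, 147.1]
eef_rot: [[-0.024, 1.0, -0.002], [1.0, 0.024, -0.001], [-0.001, -0.002, -1.0]]
force: [-0.3, -0.2, 0.6]
width: 85.5
grip_force: 0.0
```

```bash
python3 wl.py w8 sprocket; python3 foot.py w8 sprocket
```

```text
18.1167 [563.7 135.9 147.1] [[-0.024, 1.0, -0.002], [1.0, 0.024, -0.001], [-0.001, -0.002, -1.0]] w 85.5140948068095
sprocket 0.59 [257.4 190.8] 240 277 164 218 xy at z50 [565.4 139.5  50. ]
sprocket axis at [566.4 138.1] 240 277 164 218
```

Emit:
jog_arm([
  [[0.001,0.001,0.01,0,0,0,1],[0.001,0,0.02,0,0,0,1],[0,0,0.025,0,0,0,1],[0,0,0.025,0,0,0,1],[0,0,0.018,0,0,0,1],[0,0,0.01,0,0,0,1],[0,0,0.004,0,0,0,0.8],[0,0,0,0,0,0,0.6],[0,0,0,0,0,0,0.45],[0,0,0,0,0,0,0.3]],
])

```text
time: 19.1
tcp_pos: [566.3, 138.0, 37.3]
eef_rot: [[-0.023, 1.0, 0.002], [1.0, 0.023, 0.0], [0.0, 0.002, -1.0]]
force: [-0.1, -0.7, -0.9]
width: 38.8
grip_force: 0.0
```

Emit:
jog_arm([
  [[0,0,0,0,0,0,0.3],[0,0,0,0,0,0,0.3],[0,0,0,0,0,0,0.3],[0,0,0,0,0,0,0.3]],
])

```text
time: 19.43
tcp_pos: [566.4, 138.1, 37.6]
eef_rot: [[-0.023, 1.0, 0.003], [1.0, 0.023, 0.0], [0.0, 0.003, -1.0]]
force: [-0.1, -0.0, 7.1]
width: 32.2
grip_force: 59.8
```

```bash
python3 -c "
from plan import *
s=status.sense();p=s['tcp_pos'];print(p,s['grip_force'])
plan(((556.8,-213.2,p[2]+116),-7.6,14,.3),start=(p+[0,0,116],s['eef_rot']))"
```

```text
[566.39400972 138.0749079   37.58550004] 59.833870539441705
[-0.0251, -0.0013, -0.0, 0.0, -0.0, 0.011, 0.3],
[-0.0251, -0.001, -0.0, 0.0, -0.0, 0.011, 0.3],
[-0.0251, -0.0007, -0.0, 0.0, -0.0, 0.011, 0.3],
[-0.0251, -0.0004, -0.0, 0.0, -0.0, 0.011, 0.3],
[-0.0251, -0.0002, -0.0, 0.0, -0.0, 0.011, 0.3],
[-0.0251, 0.0001, -0.0, 0.0, -0.0, 0.011, 0.3],
[-0.0251, 0.0004, -0.0, 0.0, -0.0, 0.011, 0.3],
[-0.0251, 0.0007, -0.0, 0.0, -0.0, 0.011, 0.3],
[-0.0251, 0.0009, -0.0, 0.0, -0.0, 0.011, 0.3],
[-0.0251, 0.0012, -0.0, 0.0, -0.0, 0.011, 0.3],
--
[-0.0251, 0.0015, -0.0, 0.0, -0.0, 0.011, 0.3],
[-0.025, 0.0018, -0.0, 0.0, -0.0, 0.011, 0.3],
[-0.025, 0.002, -0.0, 0.0, -0.0, 0.011, 0.3],
[-0.025, 0.0023, -0.0, 0.0, -0.0, 0.011, 0.3],
end [ 556.7 -213.3  153.4]
```

Emit:
jog_arm([
  [[0,0,-0.008,0,0,0,0.3],[0,0,-0.016,0,0,0,0.3],[0,0,-0.02,0,0,0,0.3],[0,0,-0.022,0,0,0,0.3],[0,0,-0.022,0,0,0,0.3],[0,0,-0.018,0,0,0,0.3],[0,0,-0.01,0,0,0,0.3],[-0.01,-0.0006,0,0,0,0.006,0.3],[-0.02,-0.0009,0,0,0,0.01,0.3],[-0.026,-0.0008,0,0,0,0.012,0.3]],
])

```text
time: 20.27
tcp_pos: [562.9, 82.0, 151.0]
eef_rot: [[0.003, 1.0, -0.002], [1.0, -0.003, 0.0], [0.0, -0.002, -1.0]]
force: [0.5, 0.7, -1.4]
width: 32.2
grip_force: 59.6
```

Emit:
jog_arm([
  [[-0.028,-0.0005,0,0,0,0.011,0.3],[-0.028,-0.0002,0,0,0,0.011,0.3],[-0.028,0.0001,0,0,0,0.011,0.3],[-0.028,0.0004,0,0,0,0.011,0.3],[-0.028,0.0007,0,0,0,0.012,0.3],[-0.028,0.001,0,0,0,0.012,0.3],[-0.028,0.0014,0,0,0,0.012,0.3],[-0.028,0.0018,0,0,0,0.012,0.3],[-0.028,0.0022,0,0,0,0.012,0.3],[-0.022,0.002,0,0,0,0.011,0.3]],
])

```text
time: 21.1
tcp_pos: [556.3, -194.8, 150.5]
eef_rot: [[0.122, 0.993, -0.002], [0.993, -0.122, 0.001], [0.0, -0.002, -1.0]]
force: [-0.5, -0.5, -1.0]
width: 32.1
grip_force: 59.6
```

Emit:
jog_arm([
  [[-0.015,0.0015,0,0,0,0.009,0.3],[-0.006,0.0006,0,0,0,0.004,0.3],[0,0,0,0,0,0,0.3],[0,0,0,0,0,0,0.3]],
])

```text
time: 21.43
tcp_pos: [556.8, -212.7, 151.4]
eef_rot: [[0.133, 0.991, -0.001], [0.991, -0.133, 0.001], [0.001, -0.001, -1.0]]
force: [0.1, 0.0, -0.8]
width: 32.7
grip_force: 59.6
```

```bash
python3 wl.py w9 sprocket drum; python3 -c "
from plan import *
plan(((556.8,-213.2,130),-7.6,1,.3))"
```

```text
21.4333 [ 556.8 -212.7  151.4] [[0.133, 0.991, -0.001], [0.991, -0.133, 0.001], [0.001, -0.001, -1.0]] w 32.71149382661681
sprocket 0.95 [251.1 260.6] 222 288 203 313 xy at z50 [ 542.2 -286.6   50. ]
drum 0.98 [256.5 126.5] 236 275 105 148 xy at z50 [ 566.  -150.7   50. ]
[-0.0012, -0.0003, 0.022, -0.0, -0.0, 0.001, 0.3],
end [ 556.8 -213.2  130. ]
```

Emit:
jog_arm([
  [[-0.0005,-0.001,0.012,0,0,0,0.3],[0,0,0.02,0,0,0,0.3],[0,0,0.022,0,0,0,0.3],[0,0,0.02,0,0,0,0.3],[0,0,0.014,0,0,0,0.3],[0,0,0.008,0,0,0,0.3],[0,0,0.006,0,0,0,0.3],[0,0,0.006,0,0,0,0.3],[0,0,0.004,0,0,0,0.3],[0,0,0.001,0,0,0,0.3]],
])

```text
time: 22.42
tcp_pos: [556.2, -213.6, 38.9]
eef_rot: [[0.132, 0.991, 0.0], [0.991, -0.132, 0.0], [0.0, 0.0, -1.0]]
force: [-1.0, 0.5, -1.8]
width: 32.2
grip_force: 59.6
```

Emit:
jog_arm([
  [[0,0,0.001,0,0,0,0.3],[0,0,0.001,0,0,0,0.3],[0,0,0,0,0,0,0.3]],
])

```text
time: 22.67
tcp_pos: [556.5, -214.0, 37.6]
eef_rot: [[0.133, 0.991, 0.001], [0.991, -0.133, -0.001], [-0.0, 0.001, -1.0]]
force: [-0.1, 0.2, 0.1]
width: 32.2
grip_force: 60.0
```

Emit:
jog_arm([
  [[0,0,0.0008,0,0,0,0.3],[0,0,0,0,0,0,0.5],[0,0,0,0,0,0,0.7],[0,0,0,0,0,0,1],[0,0,0,0,0,0,1],[0,0,-0.01,0,0,0,1],[0,0,-0.025,0,0,0,1],[0,0,-0.03,0,0,0,1],[0,0,-0.03,0,0,0,1],[0,0,-0.02,0,0,0,1]],
])

```text
time: 23.5
tcp_pos: [557.0, -214.2, 154.9]
eef_rot: [[0.133, 0.991, 0.003], [0.991, -0.133, -0.002], [-0.001, 0.004, -1.0]]
force: [0.7, -0.4, -0.7]
width: 85.1
grip_force: 0.0
```

```bash
python3 wl.py w10 sprocket; python3 foot.py w10 sprocket;python3 -c "
from plan import *
plan(((566,73,150),1,12,1))"
```

```text
23.5 [ 557.  -214.2  154.9] [[0.133, 0.991, 0.003], [0.991, -0.133, -0.002], [-0.001, 0.004, -1.0]] w 85.14442887384496
sprocket 0.93 [253.4 191.5] 236 273 164 216 xy at z50 [ 555.4 -213.8   50. ]
sprocket axis at [ 556.5 -213.9] 236 273 164 216
[0.0238, -0.0024, 0.0003, 0.0, 0.0, -0.013, 1],
[0.0239, -0.0021, 0.0003, 0.0, 0.0, -0.013, 1],
[0.0239, -0.0018, 0.0003, 0.0, 0.0, -0.013, 1],
[0.0239, -0.0015, 0.0003, 0.0, 0.0, -0.013, 1],
[0.0239, -0.0012, 0.0003, 0.0, 0.0, -0.013, 1],
[0.0239, -0.0009, 0.0003, 0.0, 0.0, -0.013, 1],
[0.0239, -0.0006, 0.0003, 0.0, 0.0, -0.013, 1],
[0.0239, -0.0003, 0.0003, 0.0, 0.0, -0.013, 1],
[0.0239, 0.0001, 0.0003, 0.0, 0.0, -0.013, 1],
[0.0239, 0.0004, 0.0003, 0.0, 0.0, -0.013, 1],
--
[0.0239, 0.0007, 0.0003, 0.0, 0.0, -0.013, 1],
[0.0239, 0.001, 0.0003, 0.0, 0.0, -0.013, 1],
end [566.1  72.7 149.5]
```

Sprocket is centred in well 3, at (556.5,−213.9). On to the cupola.

Emit:
jog_arm([
  [[0.012,-0.0012,0,0,0,-0.01,1],[0.024,-0.0022,0,0,0,-0.013,1],[0.028,-0.0022,0,0,0,-0.013,1],[0.028,-0.0018,0,0,0,-0.014,1],[0.028,-0.0014,0,0,0,-0.014,1],[0.028,-0.001,0,0,0,-0.014,1],[0.028,-0.0006,0,0,0,-0.014,1],[0.028,-0.0002,0,0,0,-0.014,1],[0.028,0.0002,0,0,0,-0.014,1],[0.026,0.0005,0.001,0,0,-0.014,1]],
])

```text
time: 24.48
tcp_pos: [563.2, 47.0, 148.8]
eef_rot: [[-0.003, 1.0, -0.003], [1.0, 0.003, 0.001], [0.001, -0.003, -1.0]]
force: [0.3, 0.1, -0.3]
width: 85.3
grip_force: 0.0
```

Emit:
jog_arm([
  [[0.02,0.001,0.001,0,0,-0.012,1],[0.009,0.001,0.001,0,0,-0.006,1],[0,0,0,0,0,0,1],[0,0,0,0,0,0,1]],
])

```text
time: 24.82
tcp_pos: [565.9, 73.5, 147.3]
eef_rot: [[-0.02, 1.0, -0.002], [1.0, 0.02, -0.0], [-0.0, -0.002, -1.0]]
force: [0.6, 1.2, -0.5]
width: 85.3
grip_force: 0.0
```

```bash
python3 wl.py w11 cupola; python3 foot.py w11 cupola
```

```text
24.8167 [565.9  73.5 147.3] [[-0.02, 1.0, -0.002], [1.0, 0.02, -0.0], [-0.0, -0.002, -1.0]] w 85.32517168205666
cupola 0.86 [259.3 192.1] 240 277 164 218 xy at z50 [569.5  75.8  50. ]
cupola axis at [568.6  75.7] 240 277 164 218
```

Emit:
jog_arm([
  [[0.001,0.001,0.01,0,0,0,1],[0.001,0,0.02,0,0,0,1],[0,0,0.025,0,0,0,1],[0,0,0.025,0,0,0,1],[0,0,0.018,0,0,0,1],[0,0,0.01,0,0,0,1],[0,0,0.004,0,0,0,0.8],[0,0,0,0,0,0,0.6],[0,0,0,0,0,0,0.45],[0,0,0,0,0,0,0.3]],
])

```text
time: 25.8
tcp_pos: [568.4, 75.4, 37.4]
eef_rot: [[-0.019, 1.0, 0.002], [1.0, 0.019, 0.0], [0.0, 0.002, -1.0]]
force: [0.2, -0.3, 0.7]
width: 38.8
grip_force: 0.0
```

Emit:
jog_arm([
  [[0,0,0,0,0,0,0.3],[0,0,0,0,0,0,0.3],[0,0,0,0,0,0,0.3],[0,0,0,0,0,0,0.3]],
])

```text
time: 26.13
tcp_pos: [568.4, 75.5, 37.7]
eef_rot: [[-0.019, 1.0, 0.003], [1.0, 0.019, -0.0], [-0.0, 0.003, -1.0]]
force: [-1.1, 0.1, 7.1]
width: 32.2
grip_force: 59.8
```

```bash
python3 -c "
from plan import *
s=status.sense();p=s['tcp_pos'];print(p,s['grip_force'])
plan(((548.5,-274.6,p[2]+116),-7.6,14,.3),start=(p+[0,0,116],s['eef_rot']))"
```

```text
[568.44819424  75.47867447  37.68790648] 59.802652169018984
[-0.025, -0.0019, -0.0, 0.0, -0.0, 0.011, 0.3],
[-0.025, -0.0016, -0.0, 0.0, -0.0, 0.011, 0.3],
[-0.025, -0.0014, -0.0, 0.0, -0.0, 0.011, 0.3],
[-0.025, -0.0011, -0.0, 0.0, -0.0, 0.011, 0.3],
[-0.025, -0.0008, -0.0, 0.0, -0.0, 0.011, 0.3],
[-0.025, -0.0005, -0.0, 0.0, -0.0, 0.011, 0.3],
[-0.025, -0.0002, -0.0, 0.0, -0.0, 0.011, 0.3],
[-0.025, 0.0, -0.0, 0.0, -0.0, 0.011, 0.3],
[-0.025, 0.0003, -0.0, 0.0, -0.0, 0.011, 0.3],
[-0.025, 0.0006, -0.0, 0.0, -0.0, 0.011, 0.3],
--
[-0.025, 0.0009, -0.0, 0.0, -0.0, 0.011, 0.3],
[-0.025, 0.0011, -0.0, 0.0, -0.0, 0.011, 0.3],
[-0.025, 0.0014, -0.0, 0.0, -0.0, 0.011, 0.3],
[-0.025, 0.0017, -0.0, 0.0, -0.0, 0.011, 0.3],
end [ 548.6 -274.3  153.6]
```

Emit:
jog_arm([
  [[0,0,-0.008,0,0,0,0.3],[0,0,-0.016,0,0,0,0.3],[0,0,-0.02,0,0,0,0.3],[0,0,-0.022,0,0,0,0.3],[0,0,-0.022,0,0,0,0.3],[0,0,-0.018,0,0,0,0.3],[0,0,-0.01,0,0,0,0.3],[-0.01,-0.0008,0,0,0,0.006,0.3],[-0.02,-0.0014,0,0,0,0.01,0.3],[-0.026,-0.0016,0,0,0,0.012,0.3]],
])

```text
time: 26.97
tcp_pos: [563.4, 19.6, 151.2]
eef_rot: [[0.007, 1.0, -0.001], [1.0, -0.007, 0.0], [0.0, -0.001, -1.0]]
force: [-1.0, -0.5, -0.3]
width: 32.6
grip_force: 59.6
```

Emit:
jog_arm([
  [[-0.028,-0.0014,0,0,0,0.011,0.3],[-0.028,-0.001,0,0,0,0.011,0.3],[-0.028,-0.0007,0,0,0,0.011,0.3],[-0.028,-0.0004,0,0,0,0.011,0.3],[-0.028,0,0,0,0,0.012,0.3],[-0.028,0.0003,0,0,0,0.012,0.3],[-0.028,0.0006,0,0,0,0.012,0.3],[-0.028,0.001,0,0,0,0.012,0.3],[-0.028,0.0014,0,0,0,0.012,0.3],[-0.022,0.0013,0,0,0,0.011,0.3]],
])

```text
time: 27.8
tcp_pos: [547.7, -256.8, 150.6]
eef_rot: [[0.126, 0.992, -0.002], [0.992, -0.126, 0.001], [0.001, -0.002, -1.0]]
force: [-0.7, -0.9, -0.9]
width: 32.6
grip_force: 59.6
```

Emit:
jog_arm([
  [[-0.014,0.001,0,0,0,0.005,0.3],[-0.006,0.0004,0,0,0,0,0.3],[0,0,0,0,0,0,0.3],[0,0,0,0,0,0,0.3]],
])

```text
time: 28.13
tcp_pos: [547.7, -273.5, 151.6]
eef_rot: [[0.129, 0.992, -0.001], [0.992, -0.129, 0.001], [0.001, -0.001, -1.0]]
force: [0.1, 0.5, -1.0]
width: 32.5
grip_force: 59.6
```

```bash
python3 wl.py w12 cupola sprocket; python3 -c "
from plan import *
plan(((548.5,-274.6,130),-7.6,1,.3))"
```

```text
28.1333 [ 547.7 -273.5  151.6] [[0.129, 0.992, -0.001], [0.992, -0.129, 0.001], [0.001, -0.001, -1.0]] w 32.50438906297348
cupola 0.9 [256.  261.2] 223 287 203 313 xy at z50 [ 538.5 -349.    50. ]
sprocket 0.88 [257.5 130.2] 237 276 106 150 xy at z50 [ 557.2 -214.9   50. ]
[-0.0016, 0.0005, 0.0222, -0.0, -0.0, 0.005, 0.3],
end [ 548.5 -274.6  130. ]
```

Emit:
jog_arm([
  [[-0.001,0,0.012,0,0,0,0.3],[0,0,0.02,0,0,0,0.3],[0,0,0.022,0,0,0,0.3],[0,0,0.02,0,0,0,0.3],[0,0,0.014,0,0,0,0.3],[0,0,0.008,0,0,0,0.3],[0,0,0.006,0,0,0,0.3],[0,0,0.006,0,0,0,0.3],[0,0,0.004,0,0,0,0.3],[0,0,0.001,0,0,0,0.3]],
])

```text
time: 29.12
tcp_pos: [548.0, -275.1, 39.1]
eef_rot: [[0.128, 0.992, 0.0], [0.992, -0.128, 0.0], [0.0, 0.0, -1.0]]
force: [-0.1, 0.2, -0.8]
width: 32.5
grip_force: 59.6
```

Emit:
jog_arm([
  [[0,0,0.001,0,0,0,0.3],[0,0,0.0015,0,0,0,0.3],[0,0,0,0,0,0,0.3]],
])

```text
time: 29.37
tcp_pos: [548.3, -275.6, 37.7]
eef_rot: [[0.129, 0.992, 0.001], [0.992, -0.129, -0.001], [-0.001, 0.001, -1.0]]
force: [-0.8, 0.5, 3.4]
width: 32.4
grip_force: 59.8
```

Seated. I release, rise, and back off toward +y to see the whole rack.

Emit:
jog_arm([
  [[0,0,0.0003,0,0,0,0.3],[0,0,0,0,0,0,0.5],[0,0,0,0,0,0,0.7],[0,0,0,0,0,0,1],[0,0,0,0,0,0,1],[0,0,-0.01,0,0,0,1],[0,0,-0.025,0,0,0,1],[0,0,-0.03,0,0,0,1],[0,0,-0.03,0,0,0,1],[0,0,-0.025,0,0,0,1]],
])

```text
time: 30.2
tcp_pos: [548.2, -275.5, 159.3]
eef_rot: [[0.129, 0.992, 0.002], [0.992, -0.129, -0.001], [-0.001, 0.002, -1.0]]
force: [0.9, -0.3, 0.9]
width: 85.8
grip_force: 0.0
```

```bash
python3 wl.py w13 cupola; python3 foot.py w13 cupola
```

```text
30.2 [ 548.2 -275.5  159.3] [[0.129, 0.992, 0.002], [0.992, -0.129, -0.001], [-0.001, 0.002, -1.0]] w 85.75297065052548
cupola 0.97 [260.4 192.3] 238 273 163 215 xy at z50 [ 553.1 -278.2   50. ]
cupola axis at [ 548.6 -275. ] 238 273 163 215
```

Emit:
jog_arm([
  [[0.02,0,0,0,0,0,1],[0.03,0,0,0,0,0,1],[0.035,0,0,0,0,0,1],[0.035,0,0,0,0,0,1],[0.035,0,0,0,0,0,1],[0.03,0,0,0,0,0,1],[0.02,0,0,0,0,0,1],[0,0,0,0,0,0,1],[0,0,0,0,0,0,1],[0,0,0,0,0,0,1]],
])

```text
time: 31.18
tcp_pos: [573.9, -72.5, 155.7]
eef_rot: [[0.129, 0.992, -0.001], [0.992, -0.129, -0.0], [-0.0, -0.001, -1.0]]
force: [-0.8, -0.8, -0.3]
width: 85.6
grip_force: 0.0
```

Run:
```python
from h import *
s=cv2.resize(camera('side')[115:215,215:345],None,fx=3,fy=3,interpolation=cv2.INTER_CUBIC)
w=camera('wrist')[90:340,190:310];w=cv2.resize(w,(240,500));c=np.zeros((500,640,3),np.uint8);c[:300,:390]=s;c[:,395:635]=w
cv2.imwrite('pics/fin.png',c[:,:,::-1])
```

```text
(no output)
```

View pics/fin.png

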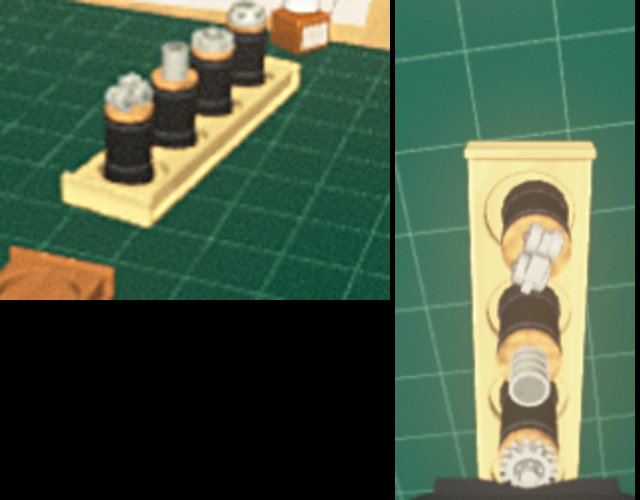

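All four stand upright in order: bogie (well 1, foot inside the rim), drum, sprocket and cupola. Handing in.

```bash
python3 -c "
from workcell import order
print(order.sign_off())"
```

```text
the job is handed in; nothing more can be done
None
```

All four handles now stand upright in the drying rack in their original order (bogie, drum, sprocket, cupola, left to right), and the job was handed in at about 31 s; no verdict was returned.

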